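# Weigh the orange-stemmed rotor adapter

## Robot

A 6-joint arm with a two-finger parallel gripper is mounted at the origin on the work surface. World frame = base frame: x ahead of the robot, y to its left, z up, the work surface at z = 0. Lengths are in m, angles in rad, forces in N, time in s.
With the tool pointing down it reaches from about 0.25 to 0.725 m from the base axis. Payload 4 kg.
Tool frame: the origin (TCP) lies on the centre line of the jaws, within the pads' length; the fingertips stand 17 mm ahead of it and the grasp point (between the pads) lies 2 mm behind it; z points along the fingers, y is the line along which they close (so a half turn about z gives the same grasp; the last joint's range is limited). The gripper opens to 85 mm and grips with 20 to 120 N. Pads are 22 mm wide; open, the fingers measure 114 mm over their backs; the gripper's body (76 mm by 85 mm) begins 54 mm behind the grasp point. The pads swing forward as they close: fully open they stand 13 mm farther back than shut.
Start: joints at [-1.194, 0.241, 0.005, 1.335, 0, 1.571], TCP at [0.184, -0.465, 0.215] pointing down, gripper open.
Joint ranges: [-2.72, 2.72], [-1.05, 1.87], [-1.09, 1.28], [-1.99, 2.15], [-1.42, 1.44], [-3.14, 3.14]. Speed limits (rad/s): [2.79, 2.79, 3.14, 3.14, 3.14, 3.14].

## Interface

Orientations are given as a unit quaternion [x, y, z, w].
In Python, from workcell import get_obs, imaging, order gives the robot as it stands.
- The arm moves only by the tool apply_moves, never from a script. Its argument "targets" is a list that holds one entry, the list of rows, each a list of 5 numbers: the shift along the world's x, y, z in units of 40 mm (1.0 is 40 mm), then the turn about the world's z in degrees, then the gripper command: -1 is shut, 1 is fully open, values between are in proportion. In form: [[[dx, dy, dz, turn, fingers], ...]]. A call has 1 to 8 rows; each row shifts and turns the commanded pose from where the row before left it; what a row does not reach is not made up. A row lasts 1/12 s, in which the tool goes at most 41.7 mm and 7.16 degrees, less where a joint would pass 70% of its speed; a pose out of reach is approached as far as the arm can. A call is refused whole if a number of a shift passes 1 or a number of a turn 7.16, either way. A call with a gripper value outside its range is refused whole. The fingers move at their own pace and stop on an object; the grip force is fixed at half the most. Time passes only in rows, so rows that do not move let the fingers close. It gives the time, the measured TCP pose, the force, the opening and the grip force at its end, in the units of the state.
- get_obs(): the state, without advancing time (a new reading comes with each control period).
- imaging.camera(name): name is "scene" or "side" or "wrist"; returns (picture, depth): 384x512x3 uint8, blue, green, red; 384x512 float32, m along the optical axis (not along the pixel's ray), 0 where there is no reading.
- imaging.get_calibration(name): a dict with "camera_matrix" (3x3 intrinsics, pixels), "eye" and "rotation" of the camera in the world; the wrist camera has in their place "hand_eye" (4x4, takes a point from camera to tool coordinates, whose origin is the TCP and whose axes are the flange's). Camera axes: x right, y down, z forward; pixel columns grow to the right and rows downward; lengths in m; the calibration is good to about 2 mm. A picture is of the moment at which its call begins: read the wrist's pose just before it. get_calibration takes no time and is no camera call.
- order.job_done(): hands the job in; it is judged then, once.
The state is a dict: "clock": time; "joint_pos": joint angles; "joint_vel": joint speeds; "tau": joint torques, N m; "eef_pos": TCP position; "tool_rot": TCP orientation; "ft_force": force on the tool from outside, world axes, zero at the start; "ft_torque": the same for the moment, N m; "grip_width": finger opening in m; "grasp_force": force on a finger pad.
Only numpy, scipy, OpenCV 4.12 (cv2) and the standard library are available. Lean on these libraries where they do the work, as an engineer would, in place of code of your own. Each camera call takes 0.05 s, during which the arm holds its last target. There are 200 camera calls.

## Task

Take hold of the orange stem, lift that white rotor adapter straight up out of its pocket in the dark grey block, and stand it upright in the middle of the balance's round steel pan, setting it down without dropping it. Leave the blue-stemmed and green-stemmed adapters in their pockets.

Things in the scene. Friction and masses are not known exactly. Their poses are not given: they have to be found in the camera images.
- orange_adapter: The rotor adapter to weigh: white plastic cylinder 55 mm across, 45 mm high, with a round ORANGE stem 18 mm across and 50 mm tall rising from the middle of its top (140 to 280 g). Origin: centre of its underside; z up along the stem, which spans z = 45 to 95 mm. It stands in one of three pockets of a fixed dark grey block, sunk flush with the block's top so that only the stem stands out.
- blue_adapter: The same adapter with a BLUE stem, in another pocket; origin and axes likewise; leave it there. The block is 95 x 270 mm, 55 mm high; its pockets are in a row along it, 88 mm apart, 58 mm across, 45 mm deep (floor 10 mm above the table). Its place and turn, and which pocket holds which colour, vary.
- green_adapter: The same adapter with a GREEN stem, in another pocket; origin and axes likewise; leave it there. The block may be on either side of the robot, the balance on the other side.
- pan (a point): Centre of the top face of the balance's flat round steel pan, 130 mm across, 75 mm above the table. The balance is a fixed white box 240 x 180 mm, its top 14 mm below the pan's face; z is up, and -x points to its green display, 120 mm from the pan's centre and lower than the pan. The pan does not give.
Things that resemble listed ones, but are neither listed nor needed, are in the scene too. Leave any red look-alike of the orange_adapter alone.

How it is judged:
At the end, for the whole second after the job is handed in: The orange-stemmed adapter stands upright (within 10 degrees) and at rest on the pan, its centre within 25 mm of the pan's centre; the blue- and green-stemmed adapters are still in their pockets (moved less than 15 mm) (horizontal distance between orange_adapter and pan below 0.025 m and z of orange_adapter in the frame of pan between -0.006 and 0.006 m and angle between orange_adapter's own z axis and vertical below 0.17 rad and linear speed of orange_adapter below 0.02 m/s and distance of each of blue_adapter, green_adapter from where it was at the start of the episode below 0.015 m); the robot touches nothing.
It fails at once if the orange-stemmed adapter is dropped: it falls free of the fingers from more than 15 mm above the pan's height (z of orange_adapter in the frame of pan above 0.015 m and contact force between the fingers and orange_adapter below 0.05 N and linear speed of orange_adapter above 0.1 m/s).
It fails at once if the blue- or green-stemmed adapter is pulled from its pocket (moved 25 mm or more) (distance of any of blue_adapter, green_adapter from where it was at the start of the episode above 0.025 m).
It also fails if it takes over 43 s, if anything falls off the work surface, if the arm or the gripper's body presses on something with over 40 N, if the wrist force passes 120 N, or if a joint passes its speed limit or range.

## Working session

There is one attempt and no reset: what is moved stays moved. The work goes in short steps, Python scripts to look and compute and a tool call to move; the robot and the scene stay as the last step left them, time stands still between calls to the robot, and variables do not carry over. Pictures are saved under pics/ and viewed, at most 10 in all, crops included, and the job is handed in when it is done.

Besides the shell and the picture viewer there is one more tool, called after "Call:" as name(argument=value, ...) on one line, values as JSON. apply_moves: Moves the arm, as the interface text tells. Its arguments: {"type":"object","properties":{"targets":{"type":"array","items":{"type":"array","items":{"type":"array","items":{"type":"number"}}}}},"required":["targets"]}

```bash
mkdir -p pics; cat > h.py <<'E'
import numpy as np, cv2
from scipy.spatial.transform import Rotation as R
from workcell import get_obs, imaging, order
def world(name,u,v,d,obs=None):
    c=imaging.get_calibration(name);K=np.array(c["camera_matrix"])
    p=np.linalg.inv(K)@np.array([u,v,1.])*d
    if name=="wrist":
        H=np.array(c["hand_eye"]);p=H[:3,:3]@p+H[:3,3]
        return R.from_quat(obs["tool_rot"]).as_matrix()@p+np.array(obs["eef_pos"])
    return np.array(c["rotation"])@p+np.array(c["eye"])
E
python3 - <<'E'
from h import *
o=get_obs();print(o)
ims=[]
for n in ["scene","side"]:
    im,d=imaging.camera(n);cv2.imwrite(f"pics/{n}.png",im);np.save(f"{n}.npy",d)
    print(imaging.get_calibration(n))
E
```

```text
{'clock': 0.0, 'joint_pos': array([-1.19399629e+00,  2.41402387e-01,  3.71657341e-03,  1.33523108e+00,
       -1.27515059e-05,  1.57078568e+00]), 'joint_vel': array([-0.00197309,  0.00050312,  0.00017593, -0.00012663,  0.00076652,
        0.00108345]), 'tau': array([-1.08749398e-03, -3.72313714e+01,  2.52410084e+01,  1.68210582e-02,
       -5.88460080e-05, -3.56436225e-06]), 'eef_pos': array([ 0.18371842, -0.46429   ,  0.21431539]), 'tool_rot': array([ 9.82303598e-01,  1.87292597e-01, -2.04834909e-04, -1.04032738e-03]), 'ft_force': array([-0.42449949,  0.82129302, -0.49350397]), 'ft_torque': array([ 0.02274684, -0.02427282, -0.00132787]), 'grasp_force': 0.0, 'grip_width': 0.08527176458587346}
{'camera_matrix': array([[493.56394055,   0.        , 250.81321658],
       [  0.        , 493.56394055, 188.9015743 ],
       [  0.        ,   0.        ,   1.        ]]), 'eye': array([ 1.34135946, -0.0999991 ,  0.93039   ]), 'rotation': array([ 0.69046625,  0.63367218, -0.23810838, -0.25499083])}
{'camera_matrix': array([[479.65196792,   0.        , 257.54123205],
       [  0.        , 479.65196792, 192.14192326],
       [  0.        ,   0.        ,   1.        ]]), 'eye': array([ 0.46598181, -0.66985697,  0.88318722]), 'rotation': array([ 0.94013577, -0.07712055,  0.03746858, -0.32983824])}
```

View pics/scene.png

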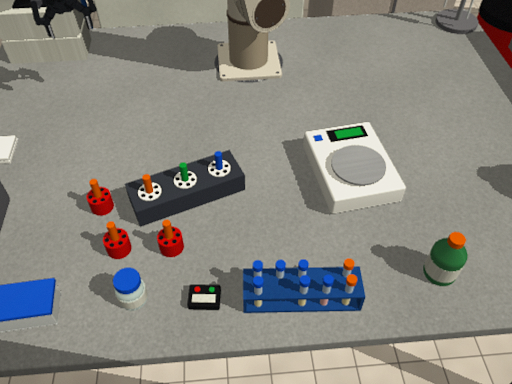

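View pics/side.png

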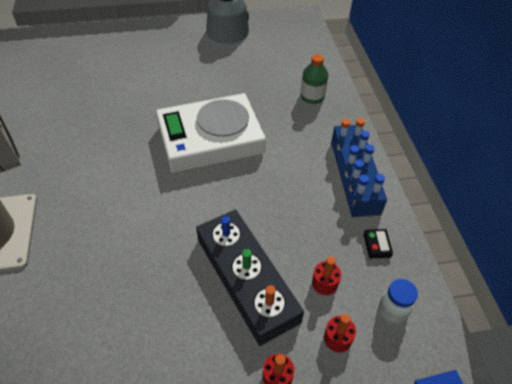

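Candidates for the orange stem, by scene pixel:
- The stem on the white body in the block, (147,184).
- Orange stems on red bodies, (95,190), (116,235) and (167,230).
- Orange tube caps, (348,266) and (351,282), and the bottle cap, (456,240).

I choose (147,184), because it has a white body and stands in the block. In the side view it is at (270,297), and the pan is at (222,119).

```bash
sed -i 's/return np.array(c\["rotation"\])@p/return R.from_quat(c["rotation"]).as_matrix()@p/' h.py
python3 - <<'E'
from h import *
ims=[]
for n,(u,v) in {"scene":(150,185),"side":(268,295)}.items():
    im=cv2.imread(f"pics/{n}.png");ims.append(cv2.resize(im[v-45:v+45,u-45:u+45],(400,400),interpolation=cv2.INTER_CUBIC))
cv2.imwrite("pics/crop.png",np.hstack(ims))
for n,pts in {"scene":[("o",147,178),("g",183,168),("b",218,156),("pan",358,165)],"side":[("o",270,291),("g",246,254),("b",226,221),("pan",222,119)]}.items():
    d=np.load(n+".npy")
    im=cv2.imread(f"pics/{n}.png")
    for t,u,v in pts: print(n,t,world(n,u,v,d[v,u]).round(3))
    # pan: pixels with world z near .075
    V,U=np.mgrid[0:384,0:512]
    u0,v0=pts[3][1:]
    m=(abs(U-u0)<60)&(abs(V-v0)<45)&(d>0)
    P=np.array([world(n,u,v,d[v,u]) for u,v in zip(U[m],V[m])])
    q=P[abs(P[:,2]-.075)<.005][:,:2].astype(np.float32)
    print("pan",len(q),cv2.minEnclosingCircle(q),(q.min(0)+q.max(0))/2,q.mean(0),np.ptp(q,axis=0))
    # orange stem
    u0,v0=pts[0][1:]
    hsv=cv2.cvtColor(im,cv2.COLOR_BGR2HSV)
    m=(abs(U-u0)<15)&(abs(V-v0)<25)&(d>0)&(hsv[...,0]<20)&(hsv[...,1]>150)&(hsv[...,2]>90)
    P=np.array([world(n,u,v,d[v,u]) for u,v in zip(U[m],V[m])])
    t=P[(P[:,2]>.1)&(P[:,2]<.11)]
    print("stem",len(P),np.median(P,0),"top",len(t),t.mean(0),P[:,2].max())
E
```

```text
scene o [ 0.579 -0.275  0.107]
scene g [ 0.549 -0.195  0.101]
scene b [ 0.522 -0.113  0.106]
scene pan [0.554 0.217 0.078]Traceback (most recent call last):
  File "<stdin>", line 14, in <module>
  File "h.py", line 5, in world
    c=imaging.get_calibration(name);K=np.array(c["camera_matrix"])
ValueError: time passes only in moves, steps and waits
```

View pics/crop.png

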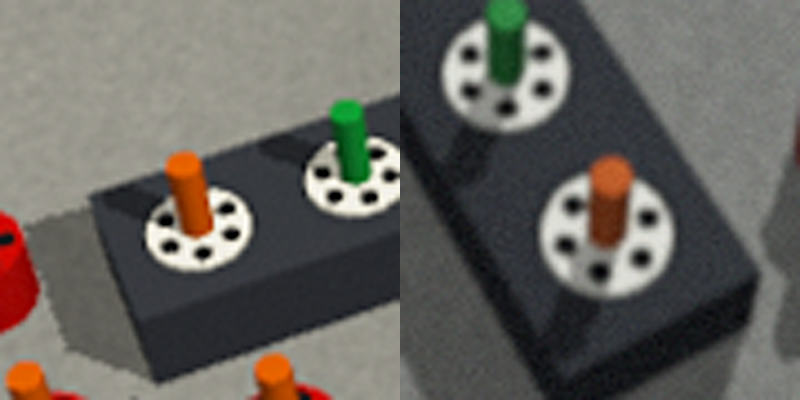

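The crop confirms the choice: an orange stem on a white disc flush with the dark block, with its top at crop pixel (183,160) in the scene half. Next I'll vectorise the measurement.

```bash
cat > h.py <<'E'
import numpy as np, cv2
from scipy.spatial.transform import Rotation as R
from workcell import get_obs, imaging, order
def world(name,u,v,d,obs=None):
    c=imaging.get_calibration(name);K=np.array(c["camera_matrix"])
    u,v,d=np.atleast_1d(u),np.atleast_1d(v),np.atleast_1d(d)
    p=(np.linalg.inv(K)@np.array([u,v,np.ones(len(u))])*d).T
    if name=="wrist":
        H=np.array(c["hand_eye"]);p=p@H[:3,:3].T+H[:3,3]
        return R.from_quat(obs["tool_rot"]).apply(p)+np.array(obs["eef_pos"])
    return R.from_quat(c["rotation"]).apply(p)+np.array(c["eye"])
def cloud(name,m,d,obs=None):
    V,U=np.nonzero(m&(d>0)); return world(name,U,V,d[V,U],obs)
def hue(im,lo,hi):
    return cv2.inRange(cv2.cvtColor(im,cv2.COLOR_BGR2HSV),(lo,140,70),(hi,255,255))>0
E
python3 - <<'E'
from h import *
V,U=np.mgrid[0:384,0:512]
for n,pts in {"scene":[("o",147,178),("g",183,168),("b",218,156),("pan",358,165)],"side":[("o",270,291),("g",246,254),("b",226,221),("pan",222,119)]}.items():
    d=np.load(n+".npy"); im=cv2.imread(f"pics/{n}.png")
    for t,u0,v0 in pts[:3]:
        lo,hi={"o":(0,20),"g":(45,85),"b":(100,130)}[t]
        P=cloud(n,(abs(U-u0)<12)&(abs(V-v0)<25)&hue(im,lo,hi),d)
        T=P[P[:,2]>.1]
        print(n,t,len(P),P.mean(0).round(3),"top",T.mean(0).round(3) if len(T) else 0, P[:,2].max().round(3))
    u0,v0=pts[3][1:]
    P=cloud(n,(abs(U-u0)<60)&(abs(V-v0)<45),d)
    q=P[abs(P[:,2]-.075)<.005][:,:2].astype(np.float32)
    print("pan",len(q),cv2.minEnclosingCircle(q),q.mean(0))
E
```

```text
scene o 143 [ 0.575 -0.278  0.087] top [ 0.574 -0.279  0.105] 0.108
scene g 109 [ 0.547 -0.195  0.088] top [ 0.545 -0.196  0.105] 0.11
scene b 115 [ 0.517 -0.113  0.088] top [ 0.515 -0.114  0.105] 0.109
pan 1702 ((0.5143536329269409, 0.21968647837638855), 0.09867600351572037) [0.55047435 0.2182894 ]
side o 152 [ 0.571 -0.282  0.091] top [ 0.571 -0.281  0.104] 0.107
side g 58 [ 0.541 -0.199  0.104] top [ 0.541 -0.198  0.104] 0.107
side b 129 [ 0.511 -0.116  0.09 ] top [ 0.511 -0.116  0.104] 0.107
pan 1495 ((0.5479975938796997, 0.2164979726076126), 0.06677921861410141) [0.546669   0.21450672]
```

Call:
apply_moves(targets=[[[0.7,0.3,0,7,1],[0.7,0.3,0,7,1],[0.7,0.3,0,7,1],[0.7,0.3,0,7,1],[0.7,0.3,0,7,1],[0.7,0.3,0,7,1],[0.7,0.3,0,7,1],[0.7,0.3,0,7,1]]])

```text
clock: 0.77
eef_pos: [0.409, -0.3679, 0.2147]
tool_rot: [0.777, 0.629, -0.0, -0.001]
ft_force: [0.0, -0.6, 0.6]
grip_width: 0.0855
grasp_force: 0.0
```

Call:
apply_moves(targets=[[[0.55,0.3,0,4.5,1],[0.55,0.3,0,4.5,1],[0.55,0.3,0,4.5,1],[0.55,0.3,0,4.5,1],[0.55,0.3,0,4.5,1],[0.55,0.3,0,4.5,1],[0.55,0.3,0,4.5,1],[0,0,0,0,1]]])

```text
clock: 1.43
eef_pos: [0.5653, -0.282, 0.2137]
tool_rot: [0.577, 0.817, 0.001, -0.0]
ft_force: [-0.5, -0.8, -0.2]
grip_width: 0.0855
grasp_force: 0.0
```

```bash
python3 - <<'E'
from h import *
o=get_obs();print(o["clock"],o["eef_pos"],R.from_quat(o["tool_rot"]).as_matrix()[:,1],o["joint_pos"])
im,d=imaging.camera("wrist");cv2.imwrite("pics/w1.png",im)
P=cloud("wrist",hue(im,0,20),d,o)
for r,c in [((.09,.12),(.571,-.281))]:
    s=P[(P[:,2]>.09)&(P[:,2]<.115)&(np.hypot(P[:,0]-c[0],P[:,1]-c[1])<.03)]
    print(len(s),s.mean(0) if len(s) else 0,cv2.minEnclosingCircle(s[:,:2].astype(np.float32)) if len(s) else 0)
E
```

```text
1.4333 [ 0.56526775 -0.28202477  0.213721  ] [9.42758868e-01 3.33473935e-01 9.22807284e-04] [-0.46365736  0.5129063   0.40088746  1.45923595  0.0017239   0.76715167]
304 [ 0.56996942 -0.27718845  0.10290862] ((0.5705193877220154, -0.2782573997974396), 0.008787231519818306)
```

View pics/w1.png

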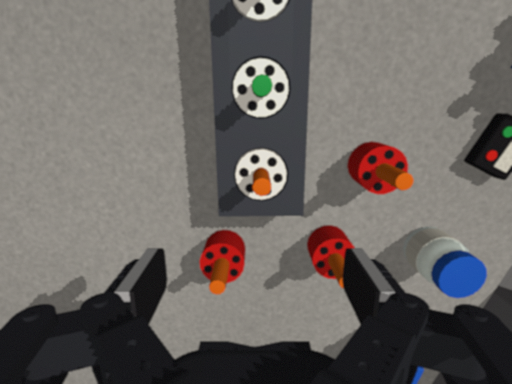

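The wrist view shows the orange stem at (262,182), in the end pocket, with the green stem beyond it at (261,86). The red look-alikes at (225,255), (330,250) and (380,167) are clear of the fingers' path.

Call:
apply_moves(targets=[[[0.13,0.08,-0.3,0,1],[0,0,-0.6,0,1],[0,0,-0.6,0,1],[0,0,-0.6,0,1],[0,0,-0.6,0,1],[0,0,-0.4,0,1],[0,0,-0.2,0,1],[0,0,0,0,1]]])

```text
clock: 2.15
eef_pos: [0.5644, -0.2813, 0.0801]
tool_rot: [0.581, 0.814, -0.001, -0.003]
ft_force: [-0.9, -0.0, -0.0]
grip_width: 0.0853
grasp_force: 0.0
```

Call:
apply_moves(targets=[[[0,0,0,0,-1],[0,0,0,0,-1],[0,0,0,0,-1],[0,0,0,0,-1],[0,0,0,0,-1],[0,0,0,0,-1],[0,0,0,0,-1],[0,0,0,0,-1]]])

```text
clock: 2.82
eef_pos: [0.5688, -0.2818, 0.0845]
tool_rot: [0.58, 0.815, 0.001, 0.002]
ft_force: [3.3, 1.9, 3.6]
grip_width: 0.0136
grasp_force: 58.7
```

```bash
python3 - <<'E'
from h import *
o=get_obs();print(o["eef_pos"],o["grip_width"],o["grasp_force"],o["ft_force"],o["ft_torque"])
a,_=imaging.camera("scene");b,_=imaging.camera("side")
cv2.imwrite("pics/g.png",np.hstack([cv2.resize(x[v-50:v+50,u-50:u+50],(400,400),interpolation=cv2.INTER_CUBIC) for x,u,v in((a,150,175),(b,268,285))]))
E
```

```text
[ 0.5687653  -0.28181971  0.08453463] 0.013621315511232239 58.70711266994476 [3.25948791 1.92887584 3.602719  ] [ 0.3037706  -0.62624034 -0.00235136]
```

View pics/g.png

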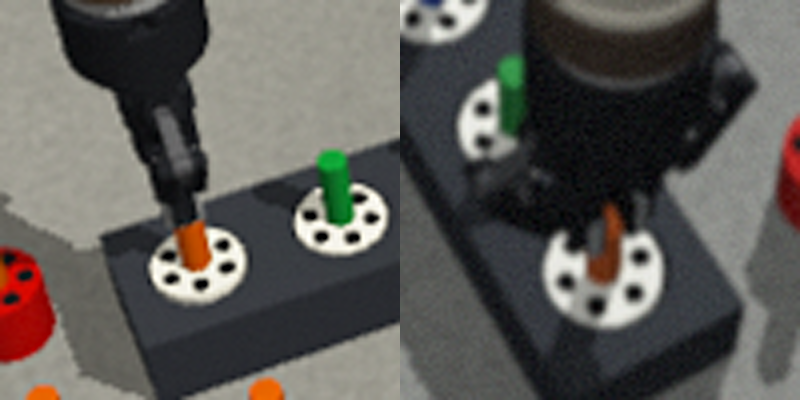

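The fingers straddle the orange stem (crop left (190,235), right (605,235)), and green is untouched. Next is a small test lift.

Call:
apply_moves(targets=[[[0,0,0.1,0,-1],[0,0,0.15,0,-1],[0,0,0.15,0,-1],[0,0,0.2,0,-1],[0,0,0.2,0,-1],[0,0,0.2,0,-1],[0,0,0,0,-1],[0,0,0,0,-1]]])

```text
clock: 3.58
eef_pos: [0.5673, -0.2822, 0.1244]
tool_rot: [0.58, 0.814, -0.0, 0.001]
ft_force: [1.5, 0.2, -1.2]
grip_width: 0.0139
grasp_force: 59.4
```

```bash
python3 - <<'E'
from h import *
o=get_obs();print(o["clock"],o["eef_pos"],o["grip_width"],o["grasp_force"],o["ft_force"],o["ft_torque"])
a,_=imaging.camera("scene");b,_=imaging.camera("side")
cv2.imwrite("pics/l.png",np.hstack([cv2.resize(x[v-50:v+50,u-50:u+50],(400,400),interpolation=cv2.INTER_CUBIC) for x,u,v in((a,150,175),(b,268,285))]))
E
```

```text
3.5833 [ 0.56733978 -0.28221733  0.12435059] 0.013943740616519883 59.39575374126434 [ 1.53337024  0.19133793 -1.21009234] [ 0.02360383 -0.30197716  0.00098901]
```

View pics/l.png

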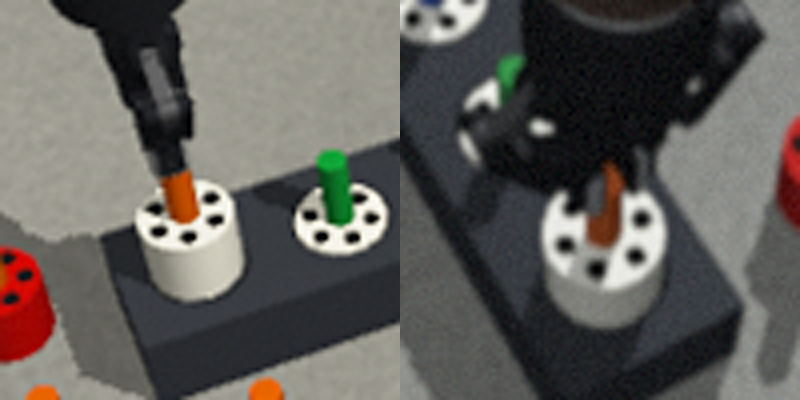

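The adapter is rising level and held firmly; its body is at crop left (190,250) and the pocket is just below. I'll lift clear of the stems and then carry it across.

Call:
apply_moves(targets=[[[0,0,0.2,0,-1],[0,0,0.3,0,-1],[0,0,0.4,0,-1],[0,0,0.4,0,-1],[0,0,0.4,0,-1],[0,0,0.3,0,-1],[0,0,0.2,0,-1],[0,0,0,0,-1]]])

```text
clock: 4.35
eef_pos: [0.5677, -0.2823, 0.2134]
tool_rot: [0.58, 0.815, 0.0, 0.001]
ft_force: [1.1, -0.9, -0.6]
grip_width: 0.0135
grasp_force: 59.4
```

Call:
apply_moves(targets=[[[0,0.2,0,0,-1],[0,0.3,0,0,-1],[0,0.4,0,0,-1],[0,0.5,0,0,-1],[0,0.5,0,0,-1],[0,0.5,0,0,-1],[0,0.5,0,0,-1],[0,0.5,0,0,-1]]])

```text
clock: 5.02
eef_pos: [0.5662, -0.1428, 0.2103]
tool_rot: [0.579, 0.815, -0.0, -0.001]
ft_force: [0.1, -0.1, -1.2]
grip_width: 0.0136
grasp_force: 59.3
```

Call:
apply_moves(targets=[[[0,0.5,0,0,-1],[0,0.5,0,0,-1],[-0.1,0.5,0,0,-1],[-0.1,0.5,0,0,-1],[-0.1,0.5,0,0,-1],[-0.1,0.5,0,0,-1],[-0.1,0.5,0,0,-1],[0,0.5,0,0,-1]]])

```text
clock: 5.68
eef_pos: [0.5449, 0.0168, 0.2105]
tool_rot: [0.579, 0.815, -0.001, -0.001]
ft_force: [0.6, 0.3, -2.0]
grip_width: 0.0141
grasp_force: 59.4
```

Call:
apply_moves(targets=[[[0,0.5,0,0,-1],[0,0.5,0,0,-1],[0,0.5,0,0,-1],[0,0.5,0,0,-1],[0,0.5,0,0,-1],[0,0.4,0,0,-1],[0,0.3,0,0,-1],[0,0.2,0,0,-1]]])

```text
clock: 6.35
eef_pos: [0.5458, 0.1525, 0.2106]
tool_rot: [0.579, 0.815, -0.0, -0.001]
ft_force: [0.2, -1.0, -1.6]
grip_width: 0.0138
grasp_force: 59.4
```

Call:
apply_moves(targets=[[[0,0.2,0,0,-1],[0,0.3,0,0,-1],[0,0.35,-0.1,0,-1],[0,0.3,-0.2,0,-1],[0,0.25,-0.3,0,-1],[0,0.1,-0.2,0,-1],[0,0,-0.2,0,-1],[0,0,0,0,-1]]])

```text
clock: 7.02
eef_pos: [0.5457, 0.2098, 0.1684]
tool_rot: [0.58, 0.815, -0.002, -0.001]
ft_force: [-0.3, -0.3, -1.9]
grip_width: 0.0136
grasp_force: 59.4
```

```bash
python3 - <<'E'
from h import *
o=get_obs();print(o["clock"],o["eef_pos"],o["grip_width"],o["grasp_force"],o["ft_force"])
ims=[]
for n,u,v in(("scene",340,140),("side",215,105)):
    im,d=imaging.camera(n)
    ims.append(cv2.resize(im[v-75:v+75,u-75:u+75],(400,400),interpolation=cv2.INTER_CUBIC))
    V,U=np.mgrid[0:384,0:512]; near=(abs(U-u)<75)&(abs(V-v)<75)
    P=cloud(n,near&hue(im,3,18),d)
    P=P[np.hypot(P[:,0]-.546,P[:,1]-.217)<.04]; print(n,"stem",len(P),P.mean(0).round(4),P[:,2].min(),P[:,2].max())
    Q=cloud(n,near,d);Q=Q[(np.hypot(Q[:,0]-.546,Q[:,1]-.217)<.045)&(Q[:,2]>.085)]
    h,e=np.histogram(Q[:,2],np.arange(.085,.22,.005));print(dict(zip((e[:-1]*1000).astype(int).tolist(),h.tolist())))
    W=cloud(n,near&(im.min(2)>120),d);W=W[(np.hypot(W[:,0]-.546,W[:,1]-.217)<.05)&(W[:,2]>.09)]
    q=W[W[:,2]>np.percentile(W[:,2],60)][:,:2].astype(np.float32);print("white",len(W),W[:,2].min(),W[:,2].max(),cv2.minEnclosingCircle(W[:,:2].astype(np.float32)))
cv2.imwrite("pics/p.png",np.hstack(ims))
E
```

```text
7.0167 [0.54573377 0.20981101 0.16843079] 0.01355333362166058 59.352949261665344 [-0.34773709 -0.28183344 -1.85728902]
scene stem 100 [0.5518 0.2089 0.1639] 0.13973520297403696 0.20397605701111143
{85: 0, 90: 0, 95: 5, 100: 40, 105: 40, 110: 30, 115: 38, 120: 37, 125: 40, 130: 32, 135: 94, 140: 195, 145: 14, 150: 14, 155: 12, 160: 14, 165: 12, 170: 14, 175: 13, 180: 4, 185: 15, 190: 25, 195: 26, 200: 31, 205: 24, 210: 31}
white 393 0.09561545880723288 0.3651445132429343 ((0.5559137463569641, 0.21702992916107178), 0.03885665908455849)
side stem 93 [0.5468 0.2034 0.17  ] 0.14359292563539705 0.20239685171851962
{85: 0, 90: 1, 95: 26, 100: 36, 105: 34, 110: 33, 115: 38, 120: 34, 125: 39, 130: 36, 135: 149, 140: 105, 145: 10, 150: 15, 155: 11, 160: 13, 165: 13, 170: 14, 175: 9, 180: 9, 185: 23, 190: 30, 195: 34, 200: 35, 205: 26, 210: 33}
white 223 0.09393104184017664 0.15653754800367914 ((0.5456774830818176, 0.2095697522163391), 0.02958376519382)
```

View pics/p.png

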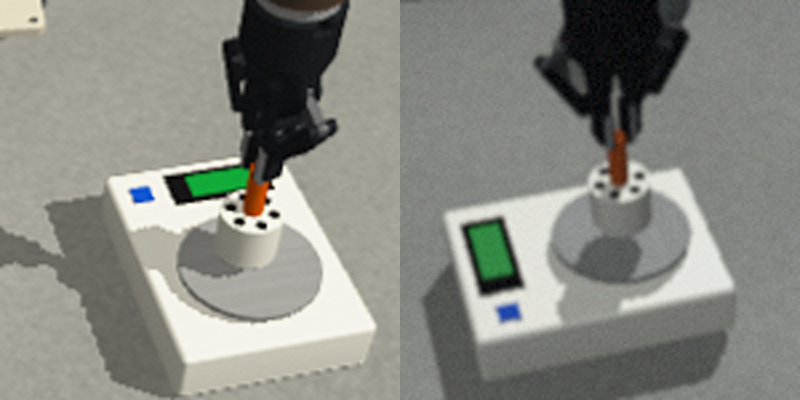

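The adapter hangs upright over the pan, with its body at crop left (248,235) and right (620,205). It is about 7 mm short in y and its underside is about 20 mm above the pan. I'll correct that and lower it.

Call:
apply_moves(targets=[[[0.02,0.1,0,0,-1],[0.02,0.08,-0.1,0,-1],[0,0,-0.1,0,-1],[0,0,-0.1,0,-1],[0,0,-0.06,0,-1],[0,0,-0.04,0,-1],[0,0,0,0,-1],[0,0,0,0,-1]]])

```text
clock: 7.78
eef_pos: [0.5487, 0.2174, 0.1551]
tool_rot: [0.58, 0.815, -0.0, -0.0]
ft_force: [-0.3, -0.0, -2.1]
grip_width: 0.0136
grasp_force: 59.4
```

Call:
apply_moves(targets=[[[0,0,-0.03,0,-1],[0,0,-0.03,0,-1],[0,0,0,0,-1],[0,0,0,0,-1]]])

```text
clock: 8.12
eef_pos: [0.5487, 0.2174, 0.1528]
tool_rot: [0.58, 0.815, -0.0, -0.0]
ft_force: [0.2, 0.4, -0.8]
grip_width: 0.0136
grasp_force: 59.4
```

Call:
apply_moves(targets=[[[0,0,-0.025,0,-1],[0,0,-0.025,0,-1],[0,0,0,0,-1],[0,0,0,0,-1]]])

```text
clock: 8.45
eef_pos: [0.5487, 0.2174, 0.1507]
tool_rot: [0.58, 0.815, -0.0, -0.0]
ft_force: [0.0, -0.4, -0.7]
grip_width: 0.0143
grasp_force: 59.4
```

Call:
apply_moves(targets=[[[0,0,-0.025,0,-1],[0,0,0,0,-1],[0,0,0,0,-1]]])

```text
clock: 8.7
eef_pos: [0.5487, 0.2175, 0.1497]
tool_rot: [0.58, 0.815, -0.0, -0.0]
ft_force: [-0.4, 0.3, -2.2]
grip_width: 0.0138
grasp_force: 59.4
```

Call:
apply_moves(targets=[[[0,0,-0.025,0,-1],[0,0,0,0,-1],[0,0,0,0,-1]]])

```text
clock: 8.95
eef_pos: [0.5493, 0.2177, 0.1493]
tool_rot: [0.58, 0.815, 0.001, 0.0]
ft_force: [0.4, -0.7, 0.0]
grip_width: 0.0136
grasp_force: 59.7
```

Call:
apply_moves(targets=[[[0,0,-0.02,0,-1],[0,0,0,0,-1],[0,0,0,0,-1]]])

```text
clock: 9.2
eef_pos: [0.5497, 0.2178, 0.1491]
tool_rot: [0.58, 0.815, 0.001, 0.001]
ft_force: [0.1, -0.1, 5.0]
grip_width: 0.0136
grasp_force: 60.2
```

It has touched down (force +5 N, height has stopped falling). I'll release it.

Call:
apply_moves(targets=[[[0,0,0,0,-0.5],[0,0,0,0,-0.3],[0,0,0,0,0],[0,0,0,0,0.3],[0,0,0,0,0.6],[0,0,0,0,1],[0,0,0,0,1],[0,0,0,0,1]]])

```text
clock: 9.87
eef_pos: [0.5487, 0.2175, 0.1479]
tool_rot: [0.58, 0.815, -0.0, -0.0]
ft_force: [0.6, 0.1, -0.5]
grip_width: 0.0855
grasp_force: 0.0
```

Call:
apply_moves(targets=[[[0,0,0.2,0,1],[0,0,0.4,0,1],[0,0,0.6,0,1],[0,0,0.6,0,1],[0,0,0.6,0,1],[0,0,0.4,0,1],[0,0,0.2,0,1],[0,0,0,0,1]]])

```text
clock: 10.53
eef_pos: [0.5499, 0.2179, 0.2708]
tool_rot: [0.58, 0.815, 0.002, 0.001]
ft_force: [-0.1, -0.3, -0.2]
grip_width: 0.0852
grasp_force: 0.0
```

```bash
python3 - <<'E'
from h import *
o=get_obs();print(o["clock"],o["eef_pos"],o["grip_width"],o["ft_force"])
ims=[]
for n,u,v in(("scene",340,140),("side",215,105)):
    im,d=imaging.camera(n)
    ims.append(cv2.resize(im[v-75:v+75,u-75:u+75],(400,400),interpolation=cv2.INTER_CUBIC))
    P=cloud(n,hue(im,3,18),d);P=P[np.hypot(P[:,0]-.546,P[:,1]-.217)<.04];print(n,"stem",len(P),P.mean(0).round(3),P[:,2].min(),P[:,2].max())
cv2.imwrite("pics/q.png",np.hstack(ims))
E
```

```text
10.5333 [0.54987474 0.21788519 0.27083273] 0.0852284505062558 [-0.12739839 -0.32770797 -0.19059166]
scene stem 144 [0.555 0.218 0.151] 0.11788977142644552 0.174636509650119
side stem 100 [0.55  0.213 0.153] 0.1243194657220652 0.17240963696118838
```

View pics/q.png

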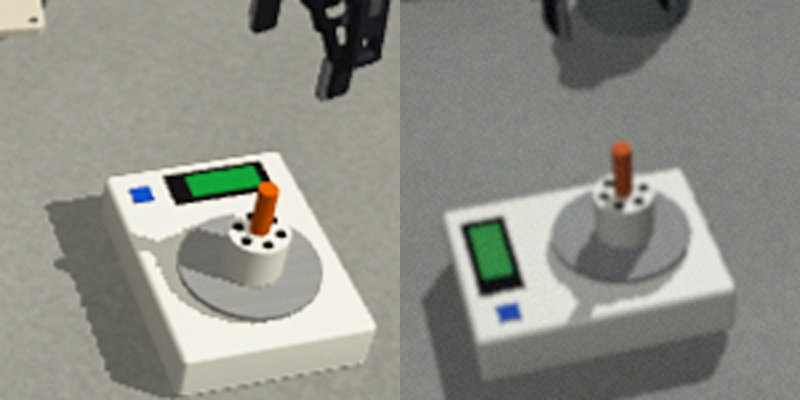

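The adapter stands upright in the middle of the pan, at crop left (255,255) and right (622,225). The gripper is clear above it.

```bash
python3 -c "
from workcell import order
print(order.job_done())"
```

```text
the job is handed in; nothing more can be done
None
```

The orange-stemmed adapter stands upright near the centre of the balance pan, the blue and green adapters were left in their pockets, and the job is handed in; no verdict was returned.

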